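# Refill the pot cartons of the chilled display

### The job

Pick out the four loose foil-lidded dessert pots on the counter and fill up the display cartons: stand each pot upright, fully down in the one empty hole of the carton that already holds pots of its kind (large, small, square or tall), the square pot turned square with its hole. Do not tip a pot over on the way, and leave the spread jar and the praline box standing among them where they are.

Things in the scene. Friction and masses are not known exactly. Their poses are not given: they have to be found in the camera images.
- large_pot (a point): Loose large, low round pot: black plastic tapering from a foot 48 mm across to a silvery foil-clad lid 68 mm across, 42 mm high (the widest of the pots). The lid's straight skirt is the uppermost 13 mm. The point is the pot's centre, half-way up, on its axis; z is up. Rests on the counter at the start.
- small_pot (a point): Loose small round pot: black plastic, foot 30 mm, silvery lid 44 mm across, 40 mm high (the narrowest of the pots). The lid's straight skirt is the uppermost 13 mm. The point is the pot's centre, half-way up, on its axis; z is up. Rests on the counter at the start.
- square_pot (a point): Loose square pot: black plastic, foot 40 x 40 mm, silvery lid 56 x 56 mm, 46 mm high; x and y run square to its sides. The lid's straight skirt is the uppermost 13 mm. The point is the pot's centre, half-way up, on its axis; z is up. Rests on the counter at the start.
- tall_pot (a point): Loose tall round pot: black plastic, foot 38 mm, silvery lid 54 mm across, 76 mm high (by far the tallest pot). The lid's straight skirt is the uppermost 13 mm. The point is the pot's centre, half-way up, on its axis; z is up. Rests on the counter at the start.
- place_large (a point): Centre of the empty round hole 65 mm across 16 mm deep (floor 2 mm above the counter), at card-top level (18 mm up), at the robot's end of the fixed brown large-pot carton, a strip 90 mm wide. x runs along it from the hole to two more large pots fixed 79 and 158 mm from the hole; y across it (free both sides); z up.
- place_small (a point): Centre of the empty round hole 47 mm across 16 mm deep (floor 2 mm above the counter), at card-top level (18 mm up), at the robot's end of the fixed brown small-pot carton, a strip 66 mm wide. x runs along it from the hole to two more small pots fixed 55 and 110 mm from the hole; y across it (free both sides); z up.
- place_square (a point): Centre of the empty square hole 57 x 57 mm, sides along x and y, 16 mm deep (floor 2 mm above the counter), at card-top level (18 mm up), at the robot's end of the fixed brown square-pot carton, a strip 78 mm wide. x runs along it from the hole to two more square pots fixed 67 and 134 mm from the hole; y across it (free both sides); z up.
- place_tall (a point): Centre of the empty round hole 55 mm across 16 mm deep (floor 2 mm above the counter), at card-top level (18 mm up), at the robot's end of the fixed brown tall-pot carton, a strip 76 mm wide. x runs along it from the hole to two more tall pots fixed 65 and 130 mm from the hole; y across it (free both sides); z up.
- spread_jar (a point): Loose bystander: brown glass spread jar, 64 mm across, 84 mm high, with a white paper band and a brass screw lid 58 mm across. Point at its centre, 42 mm up. To be left alone.
- praline_box (a point): Loose bystander: dark plum hexagonal praline box with a gold ribbon crossed on its lid, 62 mm across the corners, 36 mm high. Point at its centre, 18 mm up. To be left alone.

How it is judged:
At the end, for the whole second after the job is handed in: Each of the four pots stands at rest in the empty hole of its own kind's carton: its centre within 11 mm of the hole's centre seen from above, down on the hole's floor (not more than 6 mm above it), upright within 0.15 rad, the square pot's sides within 0.26 rad (15 degrees) of the hole's sides (horizontal distance between large_pot and place_large below 0.011 m and z of large_pot in the frame of place_large below 0.011 m and angle between each of large_pot, small_pot, square_pot, tall_pot's own z axis and vertical below 0.15 rad and linear speed of each of pot_large, pot_small, pot_square, pot_tall below 0.02 m/s and horizontal distance between small_pot and place_small below 0.011 m and z of small_pot in the frame of place_small below 0.01 m and horizontal distance between square_pot and place_square below 0.011 m and z of square_pot in the frame of place_square below 0.013 m and horizontal distance between tall_pot and place_tall below 0.011 m and z of tall_pot in the frame of place_tall below 0.028 m and (angle between the x axis of square_pot and the x axis of place_square, either way round below 0.26 rad or angle between the x axis of square_pot and the y axis of place_square, either way round below 0.26 rad)); the robot touches nothing.
It fails at once if the spread jar is shifted by more than 30 mm or tipped (distance of spread_jar from where it was at the start of the episode above 0.03 m or angle between spread_jar's own z axis and vertical above 0.5 rad).
It fails at once if the praline box is shifted by more than 30 mm or tipped (distance of praline_box from where it was at the start of the episode above 0.03 m or angle between praline_box's own z axis and vertical above 0.5 rad).
It fails at once if a pot is tipped over (more than 60 degrees) (angle between any of large_pot, small_pot, square_pot, tall_pot's own z axis and vertical above 1.05 rad).
It also fails if it takes over 104 s, if anything falls off the work surface, if the arm or the gripper's body presses on something with over 40 N, if the wrist force passes 120 N, or if a joint passes its speed limit or range.

### The arm

A 6-joint arm with a two-finger parallel gripper is mounted at the origin on the work surface. World frame = base frame: x ahead of the robot, y to its left, z up, the work surface at z = 0. Lengths are in m, angles in rad, forces in N, time in s.
With the tool pointing down it reaches from about 0.25 to 0.775 m from the base axis. Payload 4 kg.
Tool frame: the origin (TCP) lies on the centre line of the jaws, within the pads' length; the fingertips stand 8 mm ahead of it and the grasp point (between the pads) lies 11 mm behind it (env.tips_ahead is the distance from the TCP to the fingertips, in m); z points along the fingers, y is the line along which they close (so a half turn about z gives the same grasp; the last joint's range is limited). The gripper opens to 85 mm and grips with 20 to 120 N. Pads are 22 mm wide; open, the fingers measure 114 mm over their backs; the gripper's body (76 mm by 85 mm) begins 54 mm behind the grasp point. The pads swing forward as they close: fully open they stand 13 mm farther back than shut.
Start: joints at [1.114, 0.087, 1.371, -0, 1.684, -0.103], TCP at [0.191, 0.516, 0.239] pointing down, gripper open.
Joint ranges: [-3.1, 3.1], [-0.76, 2.03], [0.27, 2.55], [-1.08, 4.22], [0.17, 2.65], [-2.57, 2.57]. Speed limits (rad/s): [2.79, 2.79, 3.14, 3.14, 3.14, 3.14].

### API

Orientations are given as a unit quaternion [x, y, z, w].
In Python, from rig import env gives the robot as it stands.
- The arm moves only by the tool apply_moves, never from a script. Its argument "motion" is a list of rows, each a list of 2 entries, a list of its own where there are three numbers: the shift along the world's x, y, z in m, then the turn about the world's z in degrees. In form: [[[dx, dy, dz], turn], ...]. A call has 1 to 5 rows; each row is the pose to reach, as a shift and turn from the pose commanded when the call began; what a row does not reach only later rows make up. A row lasts 1/10 s, in which the tool goes at most 50 mm and 8.59 degrees, less where a joint would pass 70% of its speed; a pose out of reach is approached as far as the arm can. A call with a gripper value outside its range is refused whole. "hand" is the closure, from 0 (fully open) to 1 (shut), set as the call begins (left out, the last holds). The fingers move at their own pace and stop on an object; the grip force is fixed at half the most. Time passes only in rows, so rows that repeat a pose let the fingers close. It gives the time, the measured TCP pose, the force, the opening and the grip force at its end, in the units of the state.
- env.get_state(): the state, without advancing time (a new reading comes with each control period).
- env.camera(name): name is "scene" or "top" or "wrist"; returns the picture (480x640x3 uint8, red, green, blue); there is no depth.
- env.camera_model(name): a dict with "mtx" (3x3 intrinsics, pixels), "camera_from_world" (4x4, takes a point from world to camera coordinates). Camera axes: x right, y down, z forward; pixel columns grow to the right and rows downward; lengths in m; the calibration is good to about 2 mm. A picture is of the moment at which its call begins: read the wrist's pose just before it. camera_model takes no time and is no camera call; for the wrist camera it gives the pose at the moment of the call.
- env.sign_off(): hands the job in; it is judged then, once.
Trained networks look in the newest picture that a camera, given by its name, has taken for a name from the list of things; names that differ only in an ending like _2 or _b are one class to them, and where a whole thing is asked for, a point or a joint stands for the part that bears it (a point fixed in the world has none). Each returns a list of dicts, best first, with "p" (0 to 1); they miss things now and then, are a little off and sometimes report something else, mostly with a low value. They report only what shows in the picture. A call takes as long as a camera call.
- env.look_for(camera, target): "rect" ([left, top, right, bottom] in pixels, round what is visible of it).
- env.trace(camera, target): "pixels" (480x640 bool, what is visible of it) and "rect" ([left, top, right, bottom] in pixels, round what is visible of it).
The state is a dict: "clock": time; "qpos": joint angles; "dq": joint speeds; "joint_efforts": joint torques, N m; "eef_pos": TCP position; "eef_rot": TCP orientation; "force": force on the tool from outside, world axes, zero at the start; "moment": the same for the moment, N m; "opening": finger opening in m; "grip_force": force on a finger pad.
Only numpy, scipy, OpenCV 4.12 (cv2) and the standard library are available. Lean on these libraries where they do the work, as an engineer would, in place of code of your own. Each camera call takes 0.05 s, during which the arm holds its last target. There are 200 camera calls.

## Working session

There is one attempt and no reset: what is moved stays moved. The work goes in short steps, Python scripts to look and compute and a tool call to move; the robot and the scene stay as the last step left them, time stands still between calls to the robot, and variables do not carry over. Pictures are saved under pics/ and viewed, at most 16 in all, crops included, and the job is handed in when it is done.

Besides the shell and the picture viewer there is one more tool, called after "Call:" by a JSON object that holds its "op" and its "data", one argument or row to a line. apply_moves: Moves the arm, as the interface text tells. Its arguments: {"type":"object","properties":{"motion":{"type":"array"},"hand":{"type":"number"}},"required":["motion"]}

```bash
ls; mkdir -p pics
cat > h.py <<'E'
from rig import env
import numpy as np, cv2
def save(cam,n):
    im=env.camera(cam); cv2.imwrite(f'pics/{n}.png',im[:,:,::-1]); return im
def back(cam,uv,z,m=None):
    m=m or env.camera_model(cam); T=np.linalg.inv(np.array(m['camera_from_world']))
    d=T[:3,:3]@np.linalg.inv(m['mtx'])@[uv[0],uv[1],1]; o=T[:3,3]
    return o+d*(z-o[2])/d[2]
E
python3 - <<'E'
from h import *
save('top','top1'); 
H=dict(large_pot=.042,small_pot=.040,square_pot=.046,tall_pot=.076,place_large=.018,place_small=.018,place_square=.018,place_tall=.018,spread_jar=.084,praline_box=.036)
for n,z in H.items():
    for r in env.look_for('top',n)[:3]:
        l,t,R,b=r['rect']; print(n,round(r['p'],2),np.round(r['rect']),np.round(back('top',((l+R)/2,(t+b)/2),z),3))
save('scene','sc1'); print(env.get_state()['clock'])
E
```

```text
pics
large_pot 0.72 [201. 269. 238. 302.] [0.458 0.218 0.042]
small_pot 0.69 [426. 274. 461. 306.] [ 0.451 -0.224  0.04 ]
small_pot 0.63 [140. 277. 164. 298.] [0.453 0.352 0.04 ]
square_pot 0.71 [428. 271. 460. 305.] [ 0.456 -0.224  0.046]
tall_pot 0.59 [494. 271. 535. 304.] [ 0.457 -0.349  0.076]
tall_pot 0.57 [153. 126. 214. 247.] [0.649 0.286 0.076]
place_large 0.88 [154. 124. 212. 248.] [0.662 0.305 0.018]
place_small 0.61 [454. 137. 494. 225.] [ 0.676 -0.297  0.018]
place_square 0.65 [358. 130. 401. 232.] [ 0.676 -0.101  0.018]
place_square 0.46 [256. 123. 295. 231.] [0.683 0.114 0.018]
place_tall 0.72 [255. 124. 297. 232.] [0.682 0.112 0.018]
place_tall 0.72 [425. 274. 460. 307.] [ 0.451 -0.227  0.018]
spread_jar 0.9 [351. 275. 383. 312.] [ 0.443 -0.07   0.084]
spread_jar 0.68 [457. 140. 496. 225.] [ 0.658 -0.281  0.084]
spread_jar 0.43 [285. 261. 316. 292.] [0.475 0.055 0.084]
praline_box 0.71 [284. 262. 315. 293.] [0.475 0.06  0.036]
praline_box 0.17 [426. 273. 458. 306.] [ 0.453 -0.222  0.036]
0.6
```

View pics/top1.png

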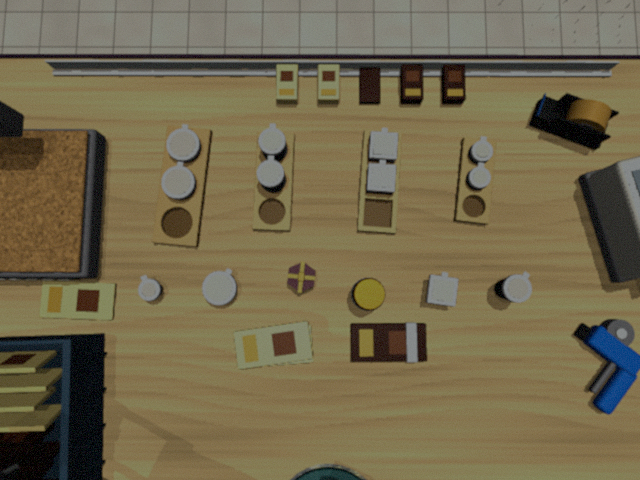

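View pics/sc1.png

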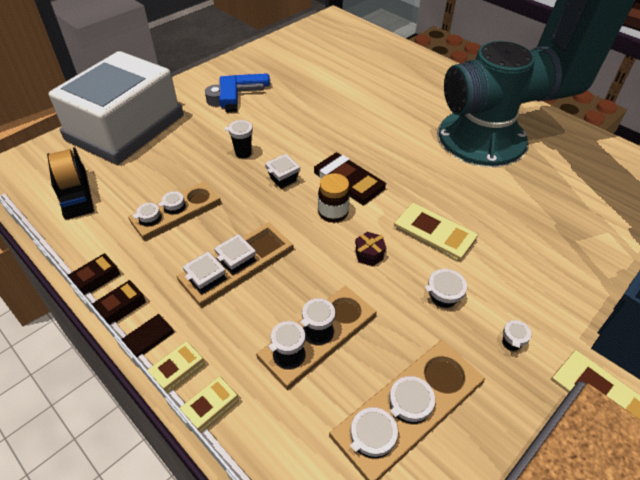

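The scene is clear. In the top view the small pot is at (149,290), large at (220,288), square at (442,291) and tall at (517,288). The holes are at (177,222) large, (272,211) tall, (378,213) square and (474,206) small. Lid tabs point roughly up in the image (+x).

Run:
```python
from h import *
im=cv2.imread('pics/top1.png'); hsv=cv2.cvtColor(im,cv2.COLOR_BGR2HSV); g=cv2.cvtColor(im,cv2.COLOR_BGR2GRAY)
s=env.get_state(); print(s['eef_pos'],s['eef_rot'],s['opening'],env.tips_ahead)
m=env.camera_model('top'); print(np.linalg.inv(m['camera_from_world'])[:3,3])
lid=((hsv[:,:,1]<60)&(g>95)).astype('uint8')
def fit(mask,p):
    roi=np.zeros_like(mask); roi[p[1]-32:p[1]+33,p[0]-32:p[0]+33]=1
    n,L,st,c=cv2.connectedComponentsWithStats(mask*roi)
    k=min(range(1,n),key=lambda i:(np.hypot(*(c[i]-p)) if st[i,4]>80 else 1e3))
    b=(L==k).astype('uint8'); full=b.copy()
    b=cv2.morphologyEx(b,cv2.MORPH_OPEN,cv2.getStructuringElement(cv2.MORPH_ELLIPSE,(13,13)))
    c=cv2.findContours(b,0,1)[0]; c=max(c,key=cv2.contourArea)
    return full,b,c
vis=im.copy()
for n,p,z in [('large',(220,288),.042),('small',(149,290),.040),('square',(442,291),.046),('tall',(517,288),.076)]:
    f,b,c=fit(lid,p); 
    if n=='square':
        r=cv2.minAreaRect(c); ct=r[0]; print(r)
        bx=np.array([back('top',q,z)[:2] for q in cv2.boxPoints(r)]); d=bx[1]-bx[0]; print('sq ang',np.degrees(np.arctan2(d[1],d[0])),np.linalg.norm(np.diff(bx,axis=0),axis=1))
    else:
        ct,_,_=cv2.fitEllipse(c); ct2,rad=cv2.minEnclosingCircle(c); print(n,ct,ct2,rad)
    t=cv2.erode(f-b,None)*0+(f-b); ys,xs=np.nonzero(t); far=np.hypot(xs-ct[0],ys-ct[1]); k=far.argsort()[-8:]
    w=back('top',ct,z); tw=back('top',(xs[k].mean(),ys[k].mean()),z); print(n,w.round(4),'tab dir',np.degrees(np.arctan2(*(tw-w)[[1,0]])).round())
    cv2.drawContours(vis,[c],-1,(0,0,255),1)
# holes: dark inside cartons
for n,p in [('large',(177,222)),('tall',(272,211)),('square',(378,213)),('small',(474,206))]:
    pt=g[p[1]-2:p[1]+3,p[0]-2:p[0]+3].mean(); print(n,'floor',pt,'card',g[p[1]+20 if n!='small' else p[1]+15,p[0]])
    b=(g<pt+18).astype('uint8'); f,b,c=fit(b,p); r=cv2.minAreaRect(c); ct=r[0] if n=='square' else cv2.minEnclosingCircle(c)[0]
    print(ct,r,back('top',ct,.018).round(4)); cv2.drawContours(vis,[c],-1,(0,255,0),1)
cv2.imwrite('pics/v1.png',cv2.resize(vis[110:320,120:550],None,fx=1.86,fy=1.86,interpolation=cv2.INTER_CUBIC))
# carton directions from lids
for n,a,bb,z in [('large',(183,144),(178,182),.044),('tall',(272,140),(270,173),.078),('square',(383,144),(381,176),.048),('small',(482,150),(479,176),.042)]:
    P=[]
    for q in (a,bb):
        f,b,c=fit(lid,q); P.append(back('top',cv2.minEnclosingCircle(c)[0],z)[:2]); cv2.drawContours(vis,[c],-1,(255,0,0),1)
    d=P[0]-P[1]; print(n,'axis',np.degrees(np.arctan2(d[1],d[0])).round(1),np.linalg.norm(d).round(4),'hole est',(P[1]-d).round(4))
cv2.imwrite('pics/v1.png',cv2.resize(vis[110:320,120:550],None,fx=1.86,fy=1.86,interpolation=cv2.INTER_CUBIC))
```

```text
[0.19057789 0.51595816 0.23935168] [1.75976176e-01 9.84394424e-01 6.16437211e-05 1.82047116e-05] 0.08538863906704387 0.008
[0.43558163 0.00984778 1.00728734]
large (218.49273681640625, 287.5000915527344) (218.6999969482422, 287.5) 17.582477569580078
large [0.4536 0.2191 0.042 ] tab dir -29.0
small (148.26309204101562, 288.9456787109375) (148.0, 288.5652160644531) 11.608471870422363
small [0.4498 0.3585 0.04  ] tab dir 25.0
((442.6539001464844, 289.2692565917969), (28.652023315429688, 30.388507843017578), 7.125016689300537)
sq ang -8.171959317634785 [0.05937409 0.05587016 0.05930501]
square [ 0.4532 -0.2208  0.046 ] tab dir -171.0
tall (517.5213012695312, 287.85015869140625) (517.81005859375, 287.68890380859375) 14.584460258483887
tall [ 0.4564 -0.355   0.076 ] tab dir -32.0
large floor 61.44 card 122
(176.0, 222.0) ((176.0, 222.0), (30.0, 30.0), 90.0) [0.5873 0.316  0.018 ]
tall floor 70.04 card 76
(271.0, 204.6081085205078) ((271.5, 204.5), (37.0, 25.0), 90.0) [0.6247 0.1214 0.018 ]
square floor 72.48 card 63
(377.5, 212.0) ((377.5, 212.0), (27.0, 28.0), 0.0) [ 0.6105 -0.0976  0.018 ]
small floor 64.92 card 106
(473.59637451171875, 205.7469940185547) ((473.75006103515625, 205.25003051757812), (21.21320343017578, 20.50609588623047), 45.0) [ 0.6247 -0.2945  0.018 ]
large axis -5.5 0.0788 hole est [0.5886 0.3171]
tall axis -1.4 0.0663 hole est [0.6099 0.1197]
square axis -3.9 0.0674 hole est [ 0.6093 -0.0983]
small axis -7.6 0.0548 hole est [ 0.6265 -0.2939]
```

View pics/v1.png

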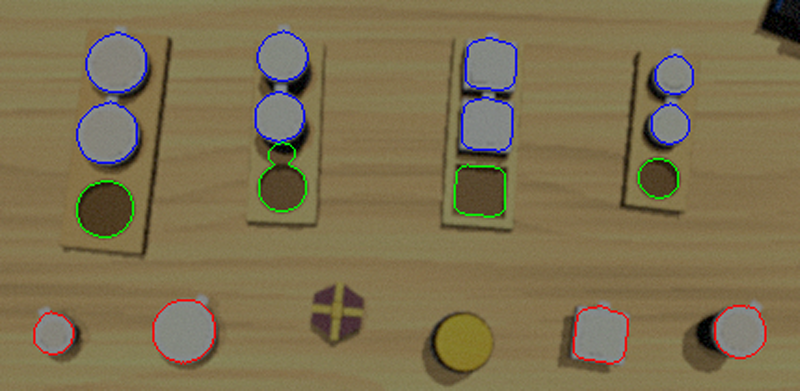

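Fits look good, apart from the tall hole contour leaking into a shadow, so I'll use its lid-derived centre of (0.610, 0.120). Starting with the large pot.

Call:
{"op": "apply_moves", "data": {
  "motion": [
    [[0.033,-0.037,0],0],
    [[0.066,-0.074,0],0],
    [[0.099,-0.111,-0.01],0],
    [[0.132,-0.148,-0.03],0],
    [[0.16,-0.18,-0.05],0]
  ],
  "hand": 0
}}

```text
clock: 1.1
eef_pos: [0.3514, 0.3354, 0.1904]
eef_rot: [0.176, 0.984, 0.001, 0.001]
force: [0.3, 0.8, 0.4]
opening: 0.0854
grip_force: 0.0
```

Call:
{"op": "apply_moves", "data": {
  "motion": [
    [[0.033,-0.037,-0.02],0],
    [[0.066,-0.074,-0.05],0],
    [[0.103,-0.117,-0.08],0],
    [[0.103,-0.117,-0.08],0],
    [[0.103,-0.117,-0.08],0]
  ]
}}

```text
clock: 1.6
eef_pos: [0.4532, 0.2167, 0.1072]
eef_rot: [0.178, 0.984, -0.001, -0.002]
force: [-1.2, 0.4, 0.9]
opening: 0.0854
grip_force: 0.0
```

Run:
```python
from h import *
m=env.camera_model('wrist'); s=env.get_state(); im=save('wrist','w1'); print(s['eef_pos'])
for z,r in ((.042,.034),):
  pts=np.array([[.4536+r*np.cos(a),.2191+r*np.sin(a),z,1] for a in np.linspace(0,6.28,60)])
  c=(m['camera_from_world']@pts.T)[:3]; p=m['mtx']@c; p=(p[:2]/p[2]).T.astype(int)
  v=im[:,:,::-1].copy(); cv2.polylines(v,[p.reshape(-1,1,2)],True,(0,0,255),1); cv2.imwrite('pics/w1.png',v)
```

```text
[0.4532064  0.21673795 0.10724777]
```

View pics/w1.png

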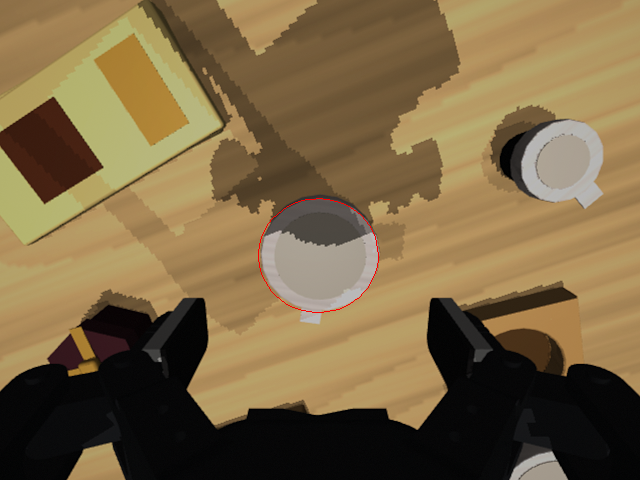

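The projected lid circle at (319,255) matches the picture, and the jaws straddle it. Descending to grip.

Call:
{"op": "apply_moves", "data": {
  "motion": [
    [[0,0.001,-0.03],0],
    [[0,0.001,-0.06],0],
    [[0,0.001,-0.08],0],
    [[0,0.001,-0.08],0],
    [[0,0.001,-0.08],0]
  ]
}}

```text
clock: 2.15
eef_pos: [0.4531, 0.2218, 0.0309]
eef_rot: [0.175, 0.985, 0.001, 0.001]
force: [-0.3, -0.8, 0.0]
opening: 0.0851
grip_force: 0.0
```

Call:
{"op": "apply_moves", "data": {
  "motion": [
    [[0,0,0],0],
    [[0,0,0],0],
    [[0,0,0],0],
    [[0,0,0],0],
    [[0,0,0],0]
  ],
  "hand": 1
}}

```text
clock: 2.65
eef_pos: [0.4549, 0.2216, 0.0327]
eef_rot: [0.176, 0.984, 0.002, 0.002]
force: [-0.4, 0.6, 6.7]
opening: 0.0657
grip_force: 67.3
```

Call:
{"op": "apply_moves", "data": {
  "motion": [
    [[0,0,0.02],0],
    [[0,0,0.04],0],
    [[0,0,0.07],0],
    [[0,0,0.1],0],
    [[0,0,0.1],0]
  ]
}}

```text
clock: 3.15
eef_pos: [0.4561, 0.2218, 0.1356]
eef_rot: [0.176, 0.984, 0.003, 0.005]
force: [-0.6, -0.1, -1.8]
opening: 0.0656
grip_force: 66.9
```

Run:
```python
from h import *
save('wrist','w2'); im=save('scene','s2')
m=env.camera_model('scene'); p=m['mtx']@(np.array(m['camera_from_world'])@[.455,.22,.12,1])[:3]; u,v=(p[:2]/p[2]).astype(int)
c=im[max(v-90,0):v+90,max(0,u-90):u+90,::-1]; c=cv2.resize(c,(480,480)) 
w=cv2.imread('pics/w2.png')[120:,:]; w=cv2.resize(w,(320,180)); o=np.zeros((480,800,3),'uint8'); o[:,:480]=c; o[:180,480:]=w; cv2.imwrite('pics/c2.png',o)
```

```text
(no output)
```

View pics/c2.png

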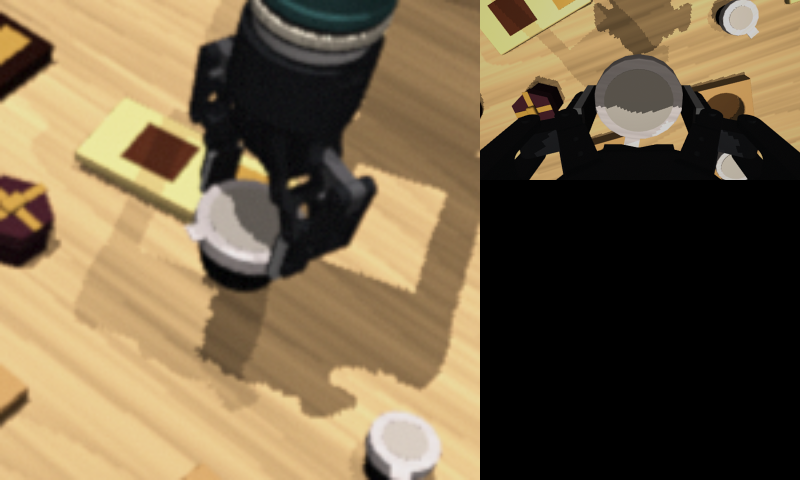

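Call:
{"op": "apply_moves", "data": {
  "motion": [
    [[0.034,0.024,0],5],
    [[0.068,0.048,0],10],
    [[0.102,0.072,0],12],
    [[0.134,0.096,0],12],
    [[0.134,0.096,0],12]
  ]
}}

```text
clock: 3.75
eef_pos: [0.5884, 0.3183, 0.1237]
eef_rot: [0.072, 0.997, -0.001, -0.003]
force: [-1.0, -0.6, -2.0]
opening: 0.0656
grip_force: 67.0
```

Call:
{"op": "apply_moves", "data": {
  "motion": [
    [[0,0,0],0],
    [[0,0,0],0]
  ]
}}

```text
clock: 3.95
eef_pos: [0.5857, 0.3159, 0.1282]
eef_rot: [0.072, 0.997, -0.001, -0.001]
force: [0.6, -0.1, -1.4]
opening: 0.0655
grip_force: 67.0
```

```bash
cat > ov.py <<'E'
from h import *
import sys
# ov.py name hx hy r zlid: overlay hole circle in wrist picture, report lid mask ellipse
def proj(m,P):
    p=m['mtx']@(np.array(m['camera_from_world'])@np.append(P,1))[:3]; return p[:2]/p[2]
def run(name,hx,hy,r,zs):
    m=env.camera_model('wrist'); print(env.get_state()['eef_pos'].round(4) if hasattr(env.get_state()['eef_pos'],'round') else env.get_state()['eef_pos']); im=save('wrist',name)
    v=im[:,:,::-1].copy()
    for (x,y,z,rr),col in (((hx,hy,.018,r),(0,0,255)),)+tuple(zs):
        p=np.array([proj(m,[x+rr*np.cos(a),y+rr*np.sin(a),z]) for a in np.linspace(0,6.28,60)]).astype(int)
        cv2.polylines(v,[p.reshape(-1,1,2)],True,col,1)
    cv2.imwrite(f'pics/{name}.png',v)
E
python3 - <<'E'
from ov import *
s=env.get_state(); print(s['qpos'])
x,y,z=s['eef_pos']; 
run('w3',.588,.3165,.0325,[((x,y,z+.013,.034),(255,0,0))])
print(env.get_state()['eef_pos'])
E
```

```text
[ 4.09527059e-01  3.86911173e-01  1.22963337e+00 -4.08059290e-05
  1.52839229e+00 -1.01679861e+00]
[0.5857 0.3159 0.1282]
[0.58581083 0.31588    0.12908426]
```

View pics/w3.png

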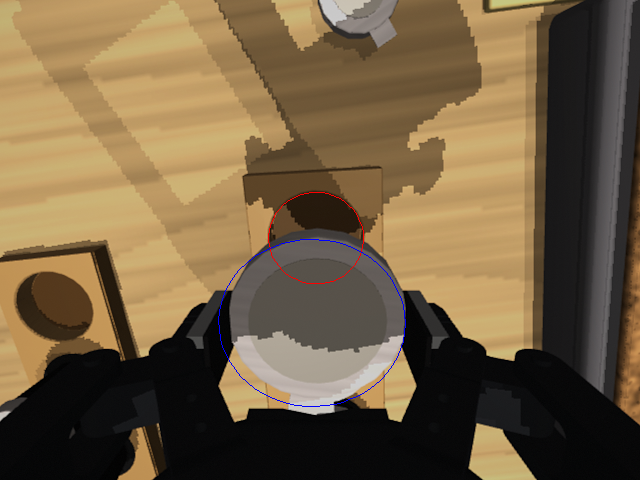

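Call:
{"op": "apply_moves", "data": {
  "motion": [
    [[0.006,0.001,-0.04],0],
    [[0.006,0.001,-0.075],0],
    [[0.006,0.001,-0.085],0],
    [[0.006,0.001,-0.093],0],
    [[0.006,0.001,-0.093],0]
  ]
}}

```text
clock: 4.5
eef_pos: [0.5917, 0.3169, 0.0369]
eef_rot: [0.072, 0.997, -0.001, -0.001]
force: [-3.2, -2.2, -1.7]
opening: 0.0657
grip_force: 67.1
```

Call:
{"op": "apply_moves", "data": {
  "motion": [
    [[0,0,-0.001],0],
    [[0,0,-0.002],0],
    [[0,0,-0.002],0]
  ]
}}

```text
clock: 4.8
eef_pos: [0.592, 0.3171, 0.0371]
eef_rot: [0.072, 0.997, -0.001, -0.001]
force: [-6.4, -3.4, 1.7]
opening: 0.0656
grip_force: 67.5
```

Call:
{"op": "apply_moves", "data": {
  "motion": [
    [[-0.003,0,-0.001],0],
    [[-0.003,0,-0.003],0],
    [[-0.003,0,-0.003],0]
  ]
}}

```text
clock: 5.1
eef_pos: [0.5906, 0.3176, 0.0348]
eef_rot: [0.072, 0.997, 0.0, 0.001]
force: [-5.4, -3.9, 4.5]
opening: 0.0655
grip_force: 67.7
```

Run:
```python
from ov import *
x,y,z=env.get_state()['eef_pos']
run('w4',.588,.3165,.0325,[((.588,.3165,.044,.034),(255,0,0))])
```

```text
[0.5906 0.3176 0.0348]
```

View pics/w4.png

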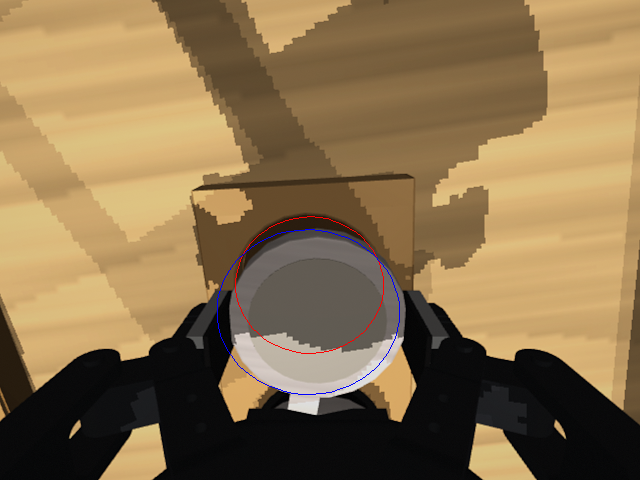

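Call:
{"op": "apply_moves", "data": {
  "motion": [
    [[-0.002,-0.003,0],0],
    [[-0.002,-0.003,-0.001],0],
    [[-0.002,-0.003,-0.001],0]
  ]
}}

```text
clock: 5.45
eef_pos: [0.59, 0.3159, 0.0348]
eef_rot: [0.072, 0.997, 0.002, 0.003]
force: [-1.6, 0.3, 7.4]
opening: 0.0655
grip_force: 68.0
```

Call:
{"op": "apply_moves", "data": {
  "motion": [
    [[0,0,0],0],
    [[0,0,0],0],
    [[0,0,0.0],0],
    [[0,0,0.002],0],
    [[0,0,0.005],0]
  ],
  "hand": 0
}}

```text
clock: 5.95
eef_pos: [0.5877, 0.3145, 0.0353]
eef_rot: [0.072, 0.997, -0.0, -0.0]
force: [-1.4, -0.5, 0.9]
opening: 0.0857
grip_force: 0.0
```

Call:
{"op": "apply_moves", "data": {
  "motion": [
    [[0,0,0.02],0],
    [[0,0,0.05],0],
    [[0,0,0.09],0],
    [[0,0,0.11],0]
  ]
}}

```text
clock: 6.35
eef_pos: [0.5895, 0.3153, 0.1504]
eef_rot: [0.072, 0.997, 0.002, 0.003]
force: [0.2, 0.0, 1.1]
opening: 0.0856
grip_force: 0.0
```

Run:
```python
from ov import *
run('w5',.588,.3165,.0325,[((.588,.3165,.044,.034),(255,0,0))])
```

```text
[0.5895 0.3153 0.1504]
```

View pics/w5.png

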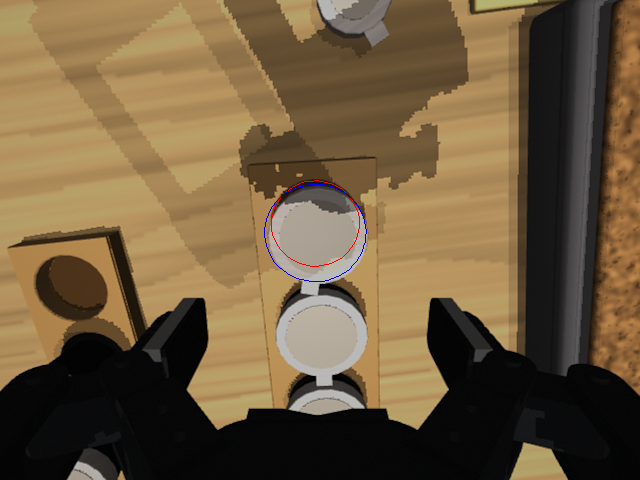

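Large pot is seated: its lid falls on the predicted circle at (316,232). Small pot next.

Call:
{"op": "apply_moves", "data": {
  "motion": [
    [[-0.045,0.015,0],8],
    [[-0.09,0.03,-0.01],16],
    [[-0.139,0.0445,-0.04],18],
    [[-0.139,0.0445,-0.06],18],
    [[-0.139,0.0445,-0.06],18]
  ]
}}

```text
clock: 6.9
eef_pos: [0.4446, 0.358, 0.0813]
eef_rot: [-0.086, 0.996, -0.002, -0.004]
force: [-0.0, 0.1, -0.5]
opening: 0.0852
grip_force: 0.0
```

Run:
```python
from ov import *
run('w6',.4498,.3585,.001,[((.4498,.3585,.040,.022),(255,0,0))])
```

```text
[0.4446 0.358  0.0813]
```

View pics/w6.png

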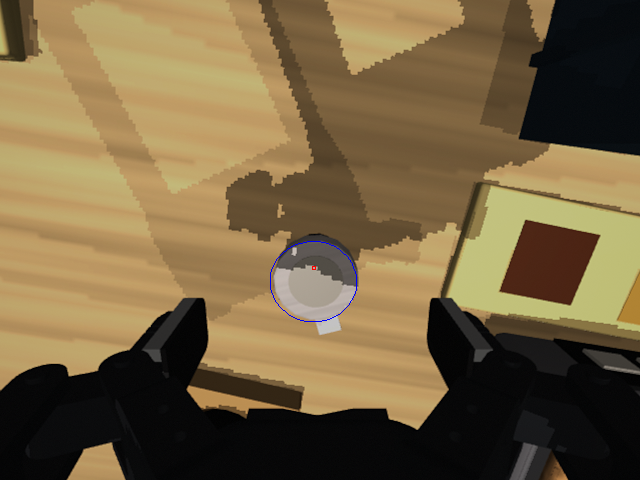

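Call:
{"op": "apply_moves", "data": {
  "motion": [
    [[-0.001,0,-0.03],0],
    [[-0.001,0,-0.055],0],
    [[-0.001,0,-0.055],0],
    [[-0.001,0,-0.055],0]
  ]
}}

```text
clock: 7.35
eef_pos: [0.4496, 0.3592, 0.0319]
eef_rot: [-0.084, 0.996, 0.0, 0.001]
force: [-0.4, -0.0, -0.3]
opening: 0.0853
grip_force: 0.0
```

Call:
{"op": "apply_moves", "data": {
  "motion": [
    [[0,0,0],0],
    [[0,0,0],0],
    [[0,0,0],0],
    [[0,0,0],0],
    [[0,0,0],0]
  ],
  "hand": 1
}}

```text
clock: 7.85
eef_pos: [0.4492, 0.3599, 0.0327]
eef_rot: [-0.085, 0.996, 0.001, 0.002]
force: [0.2, 0.5, 5.1]
opening: 0.0417
grip_force: 61.2
```

Call:
{"op": "apply_moves", "data": {
  "motion": [
    [[0,0,0],0],
    [[0,0,0.03],0],
    [[0,0,0.06],0],
    [[0,0,0.1],0],
    [[0,0,0.12],0]
  ]
}}

```text
clock: 8.35
eef_pos: [0.4488, 0.3599, 0.1545]
eef_rot: [-0.085, 0.996, 0.001, 0.002]
force: [0.2, 0.1, -0.5]
opening: 0.0415
grip_force: 60.9
```

Call:
{"op": "apply_moves", "data": {
  "motion": [
    [[0.012,-0.045,0],0],
    [[0.024,-0.09,0],0],
    [[0.036,-0.135,0],0],
    [[0.049,-0.18,0],0],
    [[0.06,-0.22,0],0]
  ]
}}

```text
clock: 8.85
eef_pos: [0.5078, 0.1371, 0.1504]
eef_rot: [-0.085, 0.996, -0.0, -0.0]
force: [0.7, -0.3, -1.5]
opening: 0.0415
grip_force: 61.0
```

Call:
{"op": "apply_moves", "data": {
  "motion": [
    [[0.012,-0.045,0],0],
    [[0.024,-0.09,0],0],
    [[0.036,-0.135,0],0],
    [[0.049,-0.18,0],0],
    [[0.06,-0.22,0],0]
  ]
}}

```text
clock: 9.35
eef_pos: [0.5679, -0.083, 0.1503]
eef_rot: [-0.084, 0.996, 0.0, -0.0]
force: [0.3, 0.2, 0.7]
opening: 0.042
grip_force: 61.0
```

Call:
{"op": "apply_moves", "data": {
  "motion": [
    [[0.012,-0.045,0],0],
    [[0.024,-0.09,0],0],
    [[0.036,-0.135,0],0],
    [[0.049,-0.18,0],0],
    [[0.057,-0.2125,-0.03],0]
  ]
}}

```text
clock: 9.85
eef_pos: [0.6277, -0.2979, 0.1257]
eef_rot: [-0.084, 0.996, -0.003, 0.004]
force: [2.2, -0.3, 0.4]
opening: 0.0414
grip_force: 61.0
```

Call:
{"op": "apply_moves", "data": {
  "motion": [
    [[0,0,-0.03],0],
    [[0,0,-0.03],0],
    [[0,0,-0.03],0]
  ]
}}

```text
clock: 10.15
eef_pos: [0.6242, -0.2925, 0.0895]
eef_rot: [-0.085, 0.996, 0.001, -0.001]
force: [0.8, 0.7, 0.1]
opening: 0.0416
grip_force: 61.0
```

Run:
```python
from ov import *
x,y,z=env.get_state()['eef_pos']
run('w7',.6255,-.294,.0235,[((x,y,z+.01,.022),(255,0,0))])
```

```text
[ 0.6242 -0.2925  0.0895]
```

View pics/w7.png

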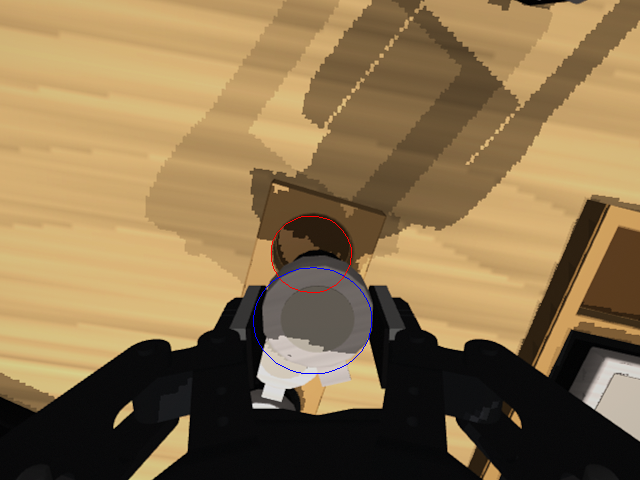

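Call:
{"op": "apply_moves", "data": {
  "motion": [
    [[0.001,-0.001,-0.025],0],
    [[0.001,-0.001,-0.04],0],
    [[0.001,-0.001,-0.05],0],
    [[0.001,-0.001,-0.056],0],
    [[0.001,-0.001,-0.056],0]
  ]
}}

```text
clock: 10.7
eef_pos: [0.6263, -0.2942, 0.0354]
eef_rot: [-0.085, 0.996, -0.0, 0.0]
force: [0.0, 0.0, -0.4]
opening: 0.0416
grip_force: 61.1
```

Call:
{"op": "apply_moves", "data": {
  "motion": [
    [[0,0,-0.001],0],
    [[0,0,-0.002],0],
    [[0,0,-0.002],0]
  ]
}}

```text
clock: 11.0
eef_pos: [0.6266, -0.2946, 0.0348]
eef_rot: [-0.085, 0.996, -0.0, 0.001]
force: [-1.2, 0.9, 5.5]
opening: 0.0421
grip_force: 61.5
```

Call:
{"op": "apply_moves", "data": {
  "motion": [
    [[0,0,0],0],
    [[0,0,0],0],
    [[0,0,0.0],0],
    [[0,0,0.002],0],
    [[0,0,0.005],0]
  ],
  "hand": 0
}}

```text
clock: 11.5
eef_pos: [0.6257, -0.2943, 0.0374]
eef_rot: [-0.085, 0.996, 0.0, -0.0]
force: [-0.3, 0.0, 0.8]
opening: 0.0854
grip_force: 0.0
```

Call:
{"op": "apply_moves", "data": {
  "motion": [
    [[0,0,0.02],0],
    [[0,0,0.05],0],
    [[0,0,0.09],0],
    [[0,0,0.11],0],
    [[0,0,0.11],0]
  ]
}}

```text
clock: 12.0
eef_pos: [0.6282, -0.2956, 0.1538]
eef_rot: [-0.085, 0.996, -0.003, 0.004]
force: [0.1, -0.1, 0.1]
opening: 0.0851
grip_force: 0.0
```

Run:
```python
from ov import *
run('w8',.6255,-.294,.0235,[((.6255,-.294,.042,.022),(255,0,0)),((-.3+.7532,-.2208,.046,.028),(255,0,0)),((.4564,-.355,.076,.027),(255,0,0))])
```

```text
[ 0.6282 -0.2956  0.1538]
```

View pics/w8.png

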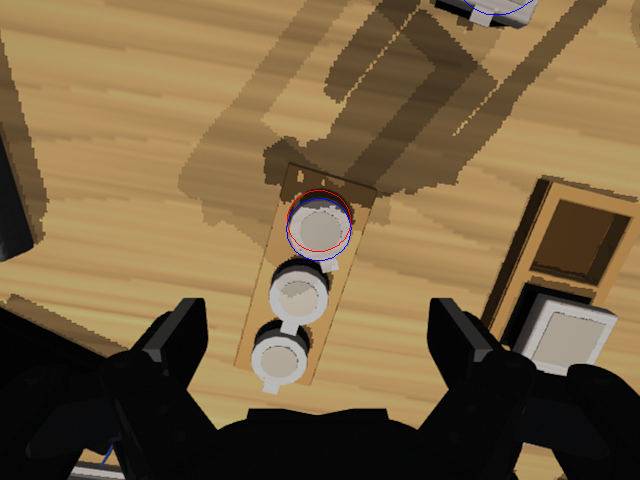

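Small pot is seated at (320,229). Now the tall pot.

Call:
{"op": "apply_moves", "data": {
  "motion": [
    [[-0.045,-0.016,0],-8],
    [[-0.09,-0.032,0],-16],
    [[-0.135,-0.048,0],-20],
    [[-0.17,-0.06,0],-20],
    [[-0.17,-0.06,0],-20]
  ]
}}

```text
clock: 12.55
eef_pos: [0.4511, -0.3549, 0.1451]
eef_rot: [0.092, 0.996, 0.001, -0.003]
force: [0.0, -0.5, -0.2]
opening: 0.0855
grip_force: 0.0
```

Call:
{"op": "apply_moves", "data": {
  "motion": [
    [[0,0,-0.02],0],
    [[0,0,-0.05],0],
    [[0,0,-0.079],0],
    [[0,0,-0.079],0],
    [[0,0,-0.079],0]
  ]
}}

```text
clock: 13.05
eef_pos: [0.4557, -0.3534, 0.0672]
eef_rot: [0.089, 0.996, 0.001, -0.001]
force: [-0.4, 0.0, 0.3]
opening: 0.0855
grip_force: 0.0
```

Call:
{"op": "apply_moves", "data": {
  "motion": [
    [[0,0,0],0],
    [[0,0,0],0],
    [[0,0,0],0],
    [[0,0,0],0],
    [[0,0,0],0]
  ],
  "hand": 1
}}

```text
clock: 13.55
eef_pos: [0.4573, -0.3556, 0.0714]
eef_rot: [0.09, 0.996, -0.002, 0.002]
force: [1.7, -0.8, 6.3]
opening: 0.0514
grip_force: 62.9
```

Call:
{"op": "apply_moves", "data": {
  "motion": [
    [[0,0,0],0],
    [[0,0,0.03],0],
    [[0,0,0.06],0],
    [[0,0,0.1],0],
    [[0,0,0.12],0]
  ]
}}

```text
clock: 14.05
eef_pos: [0.4567, -0.3551, 0.1927]
eef_rot: [0.09, 0.996, -0.002, 0.002]
force: [0.1, -1.1, -0.3]
opening: 0.0511
grip_force: 62.7
```

Call:
{"op": "apply_moves", "data": {
  "motion": [
    [[0.014,0.045,0],0],
    [[0.028,0.09,0],0],
    [[0.042,0.135,0],0],
    [[0.056,0.18,0],0],
    [[0.07,0.22,0],0]
  ]
}}

```text
clock: 14.55
eef_pos: [0.5259, -0.1321, 0.1887]
eef_rot: [0.089, 0.996, 0.0, -0.0]
force: [0.3, -0.4, -0.8]
opening: 0.0515
grip_force: 62.9
```

Call:
{"op": "apply_moves", "data": {
  "motion": [
    [[0.014,0.045,0],0],
    [[0.028,0.09,0],0],
    [[0.042,0.135,0],0],
    [[0.056,0.18,0],0],
    [[0.07,0.22,0],0]
  ]
}}

```text
clock: 15.05
eef_pos: [0.5958, 0.088, 0.1885]
eef_rot: [0.089, 0.996, 0.0, -0.0]
force: [1.0, -0.2, -0.6]
opening: 0.0511
grip_force: 62.9
```

Call:
{"op": "apply_moves", "data": {
  "motion": [
    [[0.014,0.0345,0],0],
    [[0.014,0.0345,-0.03],0],
    [[0.014,0.0345,-0.06],0],
    [[0.014,0.0345,-0.08],0],
    [[0.014,0.0345,-0.08],0]
  ]
}}

```text
clock: 15.55
eef_pos: [0.6069, 0.12, 0.1038]
eef_rot: [0.089, 0.996, -0.001, -0.005]
force: [-1.1, 0.4, -0.9]
opening: 0.0513
grip_force: 62.9
```

Run:
```python
from ov import *
x,y,z=env.get_state()['eef_pos']
run('w9',.6103,.1195,.0275,[((x,y,z+.008,.027),(255,0,0))])
```

```text
[0.6069 0.12   0.1038]
```

View pics/w9.png

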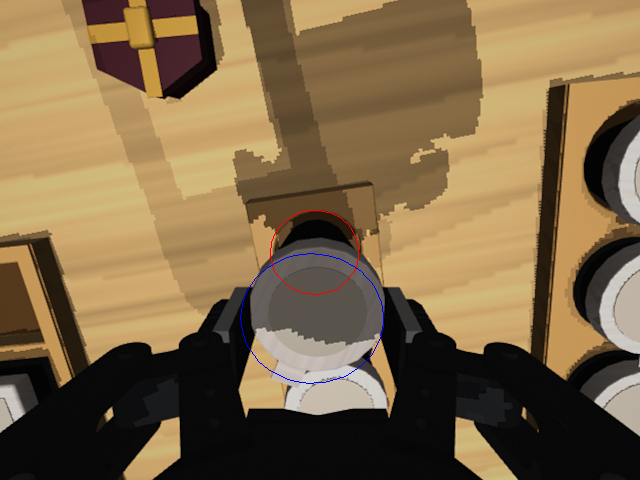

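Call:
{"op": "apply_moves", "data": {
  "motion": [
    [[0.002,-0.001,-0.015],0],
    [[0.002,-0.001,-0.028],0],
    [[0.002,-0.001,-0.034],0],
    [[0.002,-0.001,-0.036],0],
    [[0.002,-0.001,-0.036],0]
  ]
}}

```text
clock: 16.1
eef_pos: [0.6123, 0.1189, 0.0734]
eef_rot: [0.09, 0.996, 0.0, 0.001]
force: [0.5, -0.2, 1.7]
opening: 0.0515
grip_force: 63.1
```

Call:
{"op": "apply_moves", "data": {
  "motion": [
    [[0,0,-0.001],0],
    [[0,0,-0.002],0],
    [[0,0,-0.002],0]
  ]
}}

```text
clock: 16.4
eef_pos: [0.6129, 0.1189, 0.0734]
eef_rot: [0.09, 0.996, -0.0, 0.002]
force: [-2.8, -2.0, 7.8]
opening: 0.0515
grip_force: 63.8
```

Call:
{"op": "apply_moves", "data": {
  "motion": [
    [[0,0,0],0],
    [[0,0,0],0],
    [[0,0,0.0],0],
    [[0,0,0.002],0],
    [[0,0,0.005],0]
  ],
  "hand": 0
}}

```text
clock: 16.9
eef_pos: [0.6117, 0.1192, 0.0753]
eef_rot: [0.089, 0.996, -0.0, -0.001]
force: [-0.4, 0.6, 0.4]
opening: 0.0849
grip_force: 0.0
```

Call:
{"op": "apply_moves", "data": {
  "motion": [
    [[0,0,0.02],0],
    [[0,0,0.05],0],
    [[0,0,0.09],0],
    [[0,0,0.11],0],
    [[0,0,0.11],0]
  ]
}}

```text
clock: 17.4
eef_pos: [0.6143, 0.1194, 0.1913]
eef_rot: [0.089, 0.996, 0.001, 0.005]
force: [0.5, 0.3, 0.4]
opening: 0.0856
grip_force: 0.0
```

Call:
{"op": "apply_moves", "data": {
  "motion": [
    [[-0.02,-0.042,0],2],
    [[-0.04,-0.084,0],2],
    [[-0.06,-0.126,0],2],
    [[-0.08,-0.168,0],2],
    [[-0.1,-0.21,0],2]
  ]
}}

```text
clock: 17.9
eef_pos: [0.5102, -0.092, 0.1841]
eef_rot: [0.072, 0.997, 0.0, -0.001]
force: [0.3, -0.2, -0.5]
opening: 0.0857
grip_force: 0.0
```

Call:
{"op": "apply_moves", "data": {
  "motion": [
    [[-0.02,-0.043,0],0],
    [[-0.04,-0.086,0],0],
    [[-0.06,-0.129,-0.03],0],
    [[-0.06,-0.129,-0.07],0],
    [[-0.06,-0.129,-0.07],0]
  ]
}}

```text
clock: 18.4
eef_pos: [0.4462, -0.2181, 0.1078]
eef_rot: [0.074, 0.997, 0.004, -0.007]
force: [-0.7, 1.1, -0.1]
opening: 0.0853
grip_force: 0.0
```

Run:
```python
from ov import *
env.camera('top')
m=env.camera_model('wrist'); s=env.get_state(); im=save('wrist','w10'); print(s['eef_pos'])
g=cv2.cvtColor(im,cv2.COLOR_RGB2HSV); r=env.trace('wrist','square_pot'); print([(x['p'],np.round(x['rect'])) for x in r][:3])
v=im[:,:,::-1].copy(); a=np.radians(-8.2); R=np.array([[np.cos(a),-np.sin(a)],[np.sin(a),np.cos(a)]])
p=np.array([proj(m,np.append(R@np.array(c)*.028+[.4525,-.2208],.046)) for c in ((1,1),(1,-1),(-1,-1),(-1,1))]).astype(int)
cv2.polylines(v,[p.reshape(-1,1,2)],True,(0,0,255),1)
t=cv2.imread('pics/top1.png')*0; top=env.camera('top')[100:260,130:520,::-1]
out=np.zeros((600,640,3),'uint8'); out[:440]=v[:440]; out[440:,:390]=top; cv2.imwrite('pics/w10.png',out)
```

```text
[ 0.44873127 -0.21839009  0.11135669]
[(0.76, array([264., 209., 363., 323.]))]
```

View pics/w10.png

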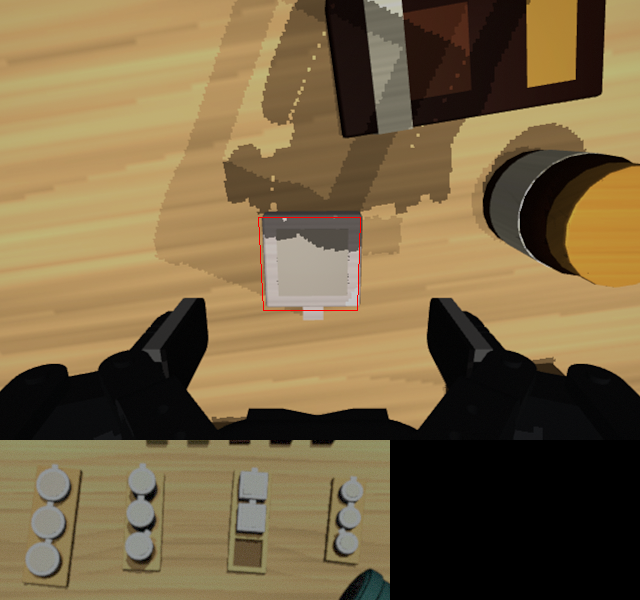

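All three round pots sit in their cartons, and the square lid matches the prediction at (312,263). Gripping it.

Call:
{"op": "apply_moves", "data": {
  "motion": [
    [[-0.001,0,-0.03],0],
    [[-0.001,0,-0.06],0],
    [[-0.001,0,-0.079],0],
    [[-0.001,0,-0.079],0],
    [[-0.001,0,-0.079],0]
  ]
}}

```text
clock: 19.1
eef_pos: [0.4527, -0.2199, 0.0388]
eef_rot: [0.071, 0.997, -0.001, 0.001]
force: [0.6, -0.4, 0.0]
opening: 0.0857
grip_force: 0.0
```

Call:
{"op": "apply_moves", "data": {
  "motion": [
    [[0,0,0],0],
    [[0,0,0],0],
    [[0,0,0],0],
    [[0,0,0],0],
    [[0,0,0],0]
  ],
  "hand": 1
}}

```text
clock: 19.6
eef_pos: [0.4527, -0.2207, 0.0392]
eef_rot: [0.072, 0.997, -0.001, 0.002]
force: [0.7, 0.4, 5.9]
opening: 0.0545
grip_force: 65.0
```

Call:
{"op": "apply_moves", "data": {
  "motion": [
    [[0,0,0],0],
    [[0,0,0.03],0],
    [[0,0,0.06],0],
    [[0,0,0.1],0],
    [[0,0,0.1],0]
  ]
}}

```text
clock: 20.1
eef_pos: [0.4542, -0.222, 0.1436]
eef_rot: [0.072, 0.997, -0.003, 0.006]
force: [0.3, -0.1, -1.3]
opening: 0.0545
grip_force: 64.3
```

Call:
{"op": "apply_moves", "data": {
  "motion": [
    [[0.039,0.03,0],2],
    [[0.078,0.06,0],4],
    [[0.117,0.09,0],4],
    [[0.159,0.1225,0],4],
    [[0.159,0.1225,-0.03],4]
  ]
}}

```text
clock: 20.6
eef_pos: [0.6167, -0.0939, 0.1107]
eef_rot: [0.035, 0.999, 0.0, 0.006]
force: [0.2, -0.6, -1.4]
opening: 0.0543
grip_force: 64.2
```

Call:
{"op": "apply_moves", "data": {
  "motion": [
    [[0,0,-0.02],0],
    [[0,0,-0.03],0],
    [[0,0,-0.03],0],
    [[0,0,-0.03],0]
  ]
}}

```text
clock: 21.0
eef_pos: [0.61, -0.0978, 0.0773]
eef_rot: [0.038, 0.999, -0.0, 0.0]
force: [0.2, -1.2, -0.7]
opening: 0.0544
grip_force: 64.2
```

Run:
```python
from ov import *
m=env.camera_model('wrist'); s=env.get_state(); im=save('wrist','w11'); print(s['eef_pos'])
v=im[:,:,::-1].copy(); x,y,z=s['eef_pos']; a=np.radians(-3.9); R=np.array([[np.cos(a),-np.sin(a)],[np.sin(a),np.cos(a)]])
for X,Y,Z,h,c in ((.61,-.098,.018,.0285,(0,0,255)),(x,y,z+.009,.028,(255,0,0))):
  p=np.array([proj(m,np.append(R@np.array(q)*h+[X,Y],Z)) for q in ((1,1),(1,-1),(-1,-1),(-1,1))]).astype(int)
  cv2.polylines(v,[p.reshape(-1,1,2)],True,c,1)
cv2.imwrite('pics/w11.png',v)
```

```text
[ 0.61002912 -0.09780277  0.07727481]
```

View pics/w11.png

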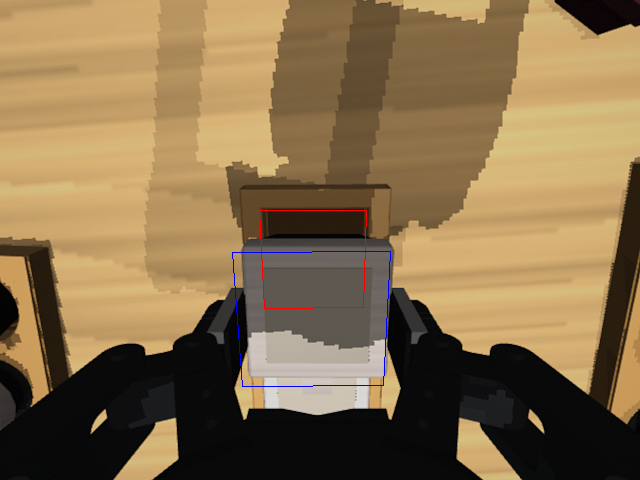

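Call:
{"op": "apply_moves", "data": {
  "motion": [
    [[0.001,-0.001,-0.015],0],
    [[0.001,-0.001,-0.028],0],
    [[0.001,-0.001,-0.034],0],
    [[0.001,-0.001,-0.036],0],
    [[0.001,-0.001,-0.036],0]
  ]
}}

```text
clock: 21.55
eef_pos: [0.6106, -0.0984, 0.0413]
eef_rot: [0.037, 0.999, 0.0, -0.0]
force: [-1.5, 0.3, 4.4]
opening: 0.0543
grip_force: 64.8
```

Call:
{"op": "apply_moves", "data": {
  "motion": [
    [[0,0,-0.001],0],
    [[0,0,-0.002],0],
    [[0,0,-0.002],0]
  ]
}}

```text
clock: 21.85
eef_pos: [0.6107, -0.0984, 0.0413]
eef_rot: [0.037, 0.999, -0.0, -0.0]
force: [-5.8, 1.4, 11.3]
opening: 0.0541
grip_force: 65.6
```

Floor contact at the expected height. Releasing and withdrawing.

Call:
{"op": "apply_moves", "data": {
  "motion": [
    [[0,0,0.001],0],
    [[0,0,0.001],0],
    [[0,0,0.001],0],
    [[0,0,0.002],0],
    [[0,0,0.005],0]
  ],
  "hand": 0
}}

```text
clock: 22.35
eef_pos: [0.6105, -0.0983, 0.043]
eef_rot: [0.037, 0.999, 0.0, -0.001]
force: [-0.4, 0.5, -0.6]
opening: 0.0854
grip_force: 0.0
```

Call:
{"op": "apply_moves", "data": {
  "motion": [
    [[0,0,0.02],0],
    [[0,0,0.05],0],
    [[0,0,0.09],0],
    [[0,0,0.13],0],
    [[-0.04,0,0.15],0]
  ]
}}

```text
clock: 22.85
eef_pos: [0.5749, -0.099, 0.1976]
eef_rot: [0.037, 0.999, -0.001, 0.004]
force: [-0.2, -0.5, 1.0]
opening: 0.0854
grip_force: 0.0
```

Call:
{"op": "apply_moves", "data": {
  "motion": [
    [[-0.045,0,0.01],0],
    [[-0.09,0,0.02],0],
    [[-0.135,0,0.03],0],
    [[-0.18,0,0.03],0],
    [[-0.22,0,0.03],0]
  ]
}}

```text
clock: 23.35
eef_pos: [0.3492, -0.0982, 0.2244]
eef_rot: [0.037, 0.999, -0.0, 0.001]
force: [0.1, 0.1, 1.1]
opening: 0.0853
grip_force: 0.0
```

Run:
```python
from ov import *
m=env.camera_model('top'); im=save('top','t2'); v=im[:,:,::-1].copy()
for X,Y,Z,h in ((.588,.3165,.044,.034),(.6255,-.294,.042,.022),(.6103,.1195,.078,.027),(.61,-.098,.048,.028)):
  p=np.array([proj(m,[X+h*np.cos(t),Y+h*np.sin(t),Z]) for t in np.linspace(0,6.28,40)])
  cv2.polylines(v,[np.round(p*16).astype(int).reshape(-1,1,2)],True,(0,0,255),1,cv2.LINE_AA,4)
cv2.imwrite('pics/t2.png',cv2.resize(v[110:330,130:540],None,fx=1.95,fy=1.95,interpolation=cv2.INTER_CUBIC))
```

```text
(no output)
```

View pics/t2.png

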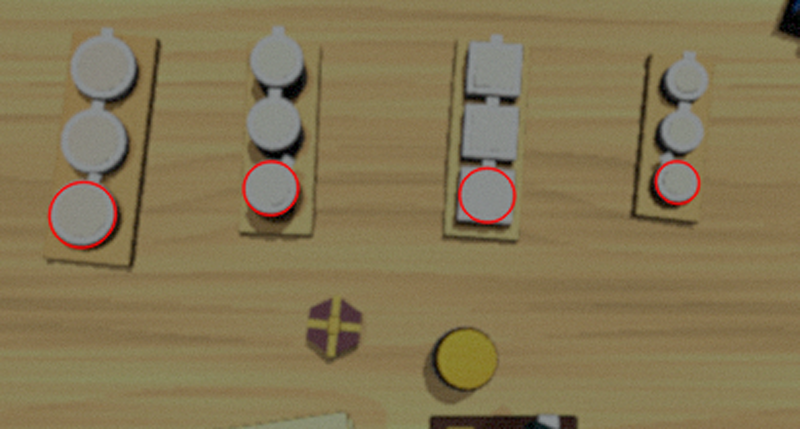

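All four lids sit on their predicted circles: (83,214), (271,188), (487,194) and (677,182). The jar and praline box haven't moved. Handing in.

```bash
python3 -c "
from rig import env
print(env.sign_off())"
```

```text
the job is handed in; nothing more can be done
None
```

All four pots are in the empty holes of their own cartons and the job is handed in at about 23 s of the 104 s allowed; the last top view shows every lid on target and the jar and praline box unmoved, but sign-off returned no verdict.

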